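Snap a vial shut with bench pliers

ROBOT

A 6-joint arm with a two-finger parallel gripper is mounted at the origin on a cart in front of the work surface, level with it; the furniture and walls round the work are solid. World frame = base frame: x ahead of the robot, y to its left, z up, the work surface at z = 0. Lengths are in m, angles in rad, forces in N, time in s.
With the tool pointing down it reaches from about 0.35 to 0.775 m from the base axis. Payload 5.5 kg.
Tool frame: the origin (TCP) lies at the very end of the fingers, on their centre line; the grasp point (between the pads) lies 19 mm behind it; z points along the fingers, x is the direction in which the jaws open and shut, and the axes are right-handed (so a half turn about z gives the same grasp; the last joint's range is limited). The gripper opens to 85 mm and grips with 20 to 120 N. Pads are 22 mm wide; open, the fingers measure 114 mm over their backs; the gripper's body (76 mm by 85 mm) begins 54 mm behind the grasp point. The pads swing forward as they close: fully open they stand 13 mm farther back than shut.
Start: joints at [0.984, 0.313, 0.046, 1.304, 0, 1.431], TCP at [0.248, 0.519, 0.231] pointing down, gripper open.
Joint ranges: [-2.76, 2.76], [-0.86, 1.69], [-1.03, 1.26], [-2.2, 2.34], [-1.47, 1.5], [-3.14, 3.14]. Speed limits (rad/s): [2.57, 2.57, 3.14, 3.14, 3.14, 3.14].

INTERFACE

Orientations are given as a unit quaternion [w, x, y, z].
In Python, from workcell import env gives the robot as it stands.
- The arm moves only by the shell command python3 -m inch 'ROWS' [FORCE]. ROWS is JSON, a list of rows, each a list of 7 numbers: the turn, a rotation vector about the tool's x, y, z each as a share of 8 degrees, from -1 to 1, then the shift along the tool's x, y, z each as a share of 0.05 m, from -1 to 1, then the closure, from 0 (fully open) to 1 (shut). A call has 1 to 12 rows; each row shifts and turns the commanded pose from where the row before left it, along the tool's axes as they then stand; what a row does not reach is not made up. A row lasts 1/10 s, in which the tool goes at most 50 mm and 8.59 degrees, less where a joint would pass 70% of its speed; a pose out of reach is approached as far as the arm can. A call with a number of a shift or a turn outside -1 to 1 is refused whole. A call with a gripper value outside its range is refused whole. The fingers move at their own pace and stop on an object; FORCE is the grip in N (left out, the last holds). Time passes only in rows, so rows that do not move let the fingers close. It gives the time, the measured TCP pose, the force and the opening at its end, in the units of the state.
- env.get_state(): the state, without advancing time (a new reading comes with each control period).
- env.read_camera(name): name is "scene" or "top" or "wrist"; returns the picture (400x640x3 uint8, red, green, blue); there is no depth.
- env.calibration(name): a dict with "fx", "fy", "cx", "cy" (pixels), "rvec" (rotation vector, rad) and "tvec" (3), from world to camera coordinates, as OpenCV has them; the wrist camera has in their place "hand_eye" (4x4, takes a point from camera to tool coordinates, whose origin is the TCP and whose axes are the tool frame's). Camera axes: x right, y down, z forward; pixel columns grow to the right and rows downward; lengths in m; the calibration is good to about 2 mm. A picture is of the moment at which its call begins: read the wrist's pose just before it. calibration takes no time and is no camera call.
- env.hand_in(): hands the job in, once; it reports no verdict.
The state is a dict: "clock": time; "joint_pos": joint angles; "qvel": joint speeds; "tau": joint torques, N m; "tcp_pos": TCP position; "orientation": TCP orientation; "wrist_force": force on the tool from outside, world axes, zero at the start; "ft_torque": the same for the moment, N m; "finger_gap": finger opening in m.
Only numpy, scipy, OpenCV 4.12 (cv2) and the standard library are available. Lean on these libraries where they do the work, as an engineer would, in place of code of your own. Each camera call takes 0.05 s, during which the arm holds its last target.

TASK

Take the open vial from its rest, lay it in the trough between the jaws of the bench pliers and squeeze the pliers' blue handles until the orange cap gives and snaps fully home. Squeeze gently enough not to crack the glass, let the handles spring open again, leave the closed vial lying in the trough, and do not shove the dropper bottles or the petri dish; the cap must be closed with the pliers, not with the fingers.

Things in the scene. Friction and masses are not known exactly. Their poses are not given: they have to be found in the camera images.
- vial: the snap-cap vial, lying: a green glass cylinder of 22 mm diameter with a white neck (17 mm diameter) and an orange cap (21 mm diameter, 13 mm long). The y axis of its frame is the vial's axis and points to the cap; the origin is on the axis at mid-length of the open vial (60 mm long), so the glass runs from y = -30 to +10 mm, the neck to +22 mm and the open cap from +17 to +30 mm. Hold it by the glass, about y = -10 mm. It weighs about 45 g and may turn about its own axis
- cap (a joint): how far the cap is pushed on (m): up to 0.001 at the start, 0.0056 fully home. The resistance rises to a peak of about 12 N along the axis near 0.002, then gives at 0.004, from where the cap snaps home by itself and stays
- rest: fixed grey rest (70 x 50 mm foot) on which the vial lies at the start; origin at the centre of its underside. The vial lies along its y axis in a white V trough 34 mm long and 20 mm wide, the vial's axis 45 mm above the worktop
- pliers: fixed foot of the bench pliers, grey, 165 x 84 x 8 mm; origin on the worktop below the trough. In its frame the two handles run from the pivot at x = +100 mm past the trough at x = 0 to the blue grips at x = -50 to -150 mm; the jaws close along y. All of it lies lower than 65 mm
- nest (a point): the middle of the pliers' V trough (white, 34 mm long along y, 20 mm wide), where the axis of a vial lying in it is: 45 mm above the worktop. The vial must lie along the y axis of the pliers, cap to either side, its middle within 4 mm of here to fit between the open jaws
- pivot (a point): the vertical pivot of both handles, 100 mm beyond the nest and 45 mm above the worktop
- grip_left (a point): centre line of the left (+y) blue grip, 205 mm from the pivot, 45 mm above the worktop; the grip is a bar of 11 mm diameter with free space below, above and outside. With the handles open the two grips measure 86 mm over their outsides here, but 70 mm at their inner ends, 155 mm from the pivot; fully closed they touch each other
- grip_right (a point): the same on the right (-y) blue grip
- handle_left (a joint): how far the left handle is squeezed towards the middle (rad): 0 sprung open, 0.155 fully closed with no vial in. The handles are geared together, so both always turn by the same angle whether one is pushed or both are pinched; a light return spring (about 1 N at each grip) opens them. The force on the vial is about twice the pinching force on each grip, and about equal to the force when only one grip is pushed
- handle_right (a joint): the same angle of the right handle
- fixed_pad: black rubber jaw pad of 18 mm diameter on the right handle; origin at its centre. The force between it and the vial is what may crack the glass: it must stay below 22 N. The opposite pad sits on a brass setting screw that stands differently every time by up to 14 mm, so the handle angle at which the jaws meet the vial (0.05 to 0.12 rad) and at which the cap is home (0.08 to 0.15 rad) is not known beforehand and must be found by feel
- bottle_b: loose dropper bottle, 33 mm diameter, 84 mm tall, behind the work; origin at the centre of its underside
- bottle_a: loose dropper bottle, 30 mm diameter, 74 mm tall, behind the work; origin at the centre of its underside
- dish: loose clear petri dish, 60 mm diameter, 13 mm high, at the left; origin at the centre of its underside

How it is judged:
On the way, in this order (a step that is already met when the one before it is completed fails the run):
1. the vial lies released in the pliers' trough, still open (horizontal distance between vial and nest below 0.01 m and height (world z) of vial between 0.04 and 0.051 m and angle between the y axis of vial and the y axis of pliers, either way round below 0.15 rad and contact force between the fingers and vial below 0.2 N and value of joint cap below 0.003 m), for 0.2 s.
2. the pliers' jaws squeeze the vial (contact force between fixed_pad and vial above 6 N).
3. the cap has snapped home (value of joint cap above 0.0048 m), for 0.1 s.
At the end, for the whole second after the job is handed in: the cap is pushed home (at least 4.8 of its 5.6 mm), the vial lies at rest in the pliers' trough (middle within 15 mm of the nest, along the trough within 0.15 rad), and the handles have sprung open (each below 0.02 rad) (value of joint cap above 0.0048 m and horizontal distance between vial and nest below 0.015 m and height (world z) of vial between 0.04 and 0.051 m and angle between the y axis of vial and the y axis of pliers, either way round below 0.15 rad and value of joint each of handle_left, handle_right below 0.02 rad and linear speed of vial below 0.02 m/s); the robot touches nothing.
It fails at once if the jaws squeeze the vial with more than 22 N: the glass cracks (contact force between fixed_pad and vial above 22 N).
It fails at once if the cap is pushed on with the fingers instead of the pliers (value of joint cap between 0.002 and 0.0045 m and contact force between the fingers and vial above 0.5 N).
It fails at once if a dropper bottle or the petri dish is shoved by more than 30 mm (distance of any of bottle_a, bottle_b, dish from where it was at the start of the episode above 0.03 m).
It also fails if it takes over 53 s, if anything falls off the work surface, if the arm or the gripper's body presses on something with over 40 N, if the wrist force passes 120 N, or if a joint passes its speed limit or range.

## Working session

There is one attempt and no reset: what is moved stays moved. The work goes in short steps, Python scripts to look and compute and a shell command to move; the robot and the scene stay as the last step left them, time stands still between calls to the robot, and variables do not carry over. Pictures are saved under pics/ and viewed, and the job is handed in when it is done.

```bash
ls; mkdir -p pics; python3 - <<'E'
from workcell import env
import cv2
s=env.get_state();print(s)
for n in ("scene","top"):
    im=env.read_camera(n);cv2.imwrite(f"pics/{n}0.png",im[:,:,::-1]);print(n,env.calibration(n))
print(env.calibration("wrist"))
E
```

```text
pics
{'clock': 0.0, 'joint_pos': array([9.84393362e-01, 3.14011651e-01, 4.49732146e-02, 1.30362870e+00,
       1.69370981e-05, 1.43120131e+00]), 'qvel': array([ 0.0012629 ,  0.00048564, -0.0002498 ,  0.00035307, -0.00177081,
        0.00204266]), 'tau': array([ 5.50561654e-04, -4.80628288e+01,  2.98531920e+01,  1.92717748e-02,
       -2.47451653e-04,  9.81471885e-06]), 'tcp_pos': array([0.24815891, 0.51810991, 0.23040014]), 'orientation': array([ 3.75743777e-04,  8.46193776e-01,  5.32874487e-01, -8.56659384e-04]), 'wrist_force': array([-0.4068484 , -0.69318333, -0.01518248]), 'ft_torque': array([-0.06645471,  0.03302475,  0.00090573]), 'finger_gap': 0.08529348524985945}
scene {'fx': 463.2699781837395, 'fy': 463.2699781837395, 'cx': 313.4570507140422, 'cy': 203.19619772284875, 'rvec': array([ 2.07842206, -0.52522412,  0.29266547]), 'tvec': array([-0.53994567,  0.21326925,  0.89303458])}
top {'fx': 503.9451234529602, 'fy': 503.9451234529602, 'cx': 314.8863100531192, 'cy': 200.0362308143213, 'rvec': array([ 2.10131868, -2.13874155,  0.17830495]), 'tvec': array([0.05066503, 0.61956712, 1.39755393])}
{'fx': 295.4275801709234, 'fy': 295.4275801709234, 'cx': 320.5989651211103, 'cy': 206.44297934325354, 'hand_eye': array([[ 9.99998935e-01,  4.86254200e-04,  1.37604751e-03,
        -3.12941405e-04],
       [-8.85967709e-04,  9.51511045e-01,  3.07613307e-01,
        -7.98698377e-02],
       [-1.15974614e-03, -3.07614198e-01,  9.51510462e-01,
        -1.43866519e-01],
       [ 0.00000000e+00,  0.00000000e+00,  0.00000000e+00,
         1.00000000e+00]])}
```

View pics/scene0.png

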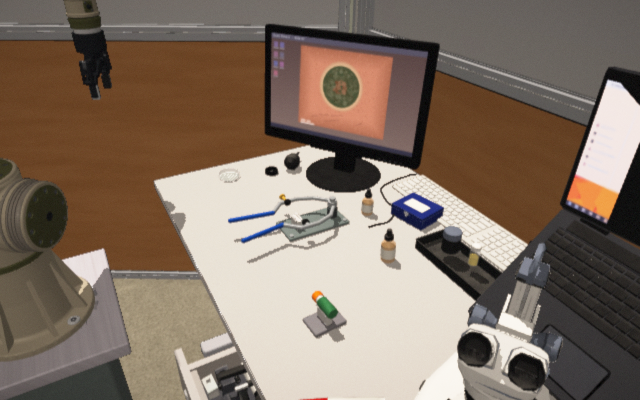

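View pics/top0.png

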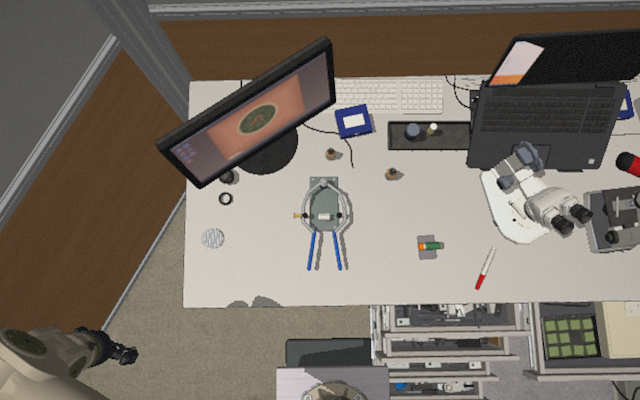

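The top view shows the pliers around (325,215), the vial at about (430,246), bottles at (330,154) and (391,174), and the dish at (212,238). I'll measure these by colour.

```bash
cat > h.py <<'E'
import numpy as np,cv2
from workcell import env
def cal(n):
    c=env.calibration(n);K=np.array([[c['fx'],0,c['cx']],[0,c['fy'],c['cy']],[0,0,1]])
    return K,c
def quatR(q):
    from scipy.spatial.transform import Rotation as Ro
    return Ro.from_quat([q[1],q[2],q[3],q[0]]).as_matrix()
def ext(n,s=None):
    K,c=cal(n)
    if n=="wrist":
        T=np.eye(4);T[:3,:3]=quatR(s['orientation']);T[:3,3]=s['tcp_pos'];T=T@c['hand_eye'];return K,T[:3,:3],T[:3,3]
    R,_=cv2.Rodrigues(c['rvec']);return K,R.T,-R.T@c['tvec']
def onz(n,uv,z,s=None):
    K,R,o=ext(n,s);d=R@np.linalg.inv(K)@np.array([uv[0],uv[1],1.]);return o+d*(z-o[2])/d[2]
def proj(n,p,s=None):
    K,R,o=ext(n,s);q=K@(R.T@(np.array(p)-o));return q[:2]/q[2]
E
python3 - <<'E'
from h import *
print(ext("top")[2],ext("scene")[2])
im=cv2.imread("pics/top0.png");sc=cv2.imread("pics/scene0.png")
c=cv2.resize(im[140:310,190:460],None,fx=2.9,fy=2.9,interpolation=cv2.INTER_CUBIC);cv2.imwrite("pics/topc.png",c)
c=cv2.resize(sc[160:345,180:420],None,fx=3.2,fy=3.2,interpolation=cv2.INTER_CUBIC);cv2.imwrite("pics/scc.png",c)
for nm,I in(("top",im),("scene",sc)):
    H=cv2.cvtColor(I,cv2.COLOR_BGR2HSV)
    for col,lo,hi in(("green",(45,90,40),(85,255,255)),("orange",(5,160,120),(22,255,255)),("blue",(100,150,80),(125,255,255))):
        m=cv2.inRange(H,lo,hi);n,l,st,ce=cv2.connectedComponentsWithStats(m)
        for i in range(1,n):
            if st[i,4]>12:print(nm,col,st[i],ce[i].round(1),onz(nm,ce[i],.045).round(4))
E
```

```text
[0.35768702 0.02212209 1.48699629] [ 0.16788238 -0.82302268  0.6549695 ]
top green [426 242  14   8  84] [432.9 245.4] [ 0.4847 -0.2945  0.045 ]
top orange [490  76  33   7 180] [506.1  79.1] [ 0.9832 -0.5446  0.045 ]
top orange [419 243   5   7  31] [420.7 246.2] [ 0.4829 -0.2599  0.045 ]
top blue [619  90  15  27 142] [627.4 106.5] [ 0.8883 -0.8968  0.045 ]
top blue [335 104  37  32 513] [352.5 119.2] [ 0.8663 -0.0768  0.045 ]
top blue [333 231   8  39  95] [336.7 250. ] [ 0.4763 -0.0199  0.045 ]
top blue [308 232   8  38  99] [311.2 250.8] [0.4753 0.0528 0.045 ]
top blue [394 383  12   8  60] [399.8 385.6] [ 0.1051 -0.1826  0.045 ]
scene green [317 297  20  21 225] [326.9 307.2] [ 0.4836 -0.2922  0.045 ]
scene orange [ 567  177   51   42 1165] [592.2 196.7] [ 1.2716 -0.2742  0.045 ]
scene orange [280 195   5   5  17] [282.1 196.8] [0.5771 0.0994 0.045 ]
scene orange [312 291  10  10  51] [315.8 294.6] [ 0.4816 -0.2538  0.045 ]
scene blue [394 194  49  26 393] [418.5 206.5] [ 0.8526 -0.101   0.045 ]
scene blue [229 211  46  11 134] [251.  216.2] [0.4742 0.0538 0.045 ]
scene blue [242 223  41  19 142] [262.5 232.1] [ 0.4727 -0.0192  0.045 ]
```

View pics/topc.png

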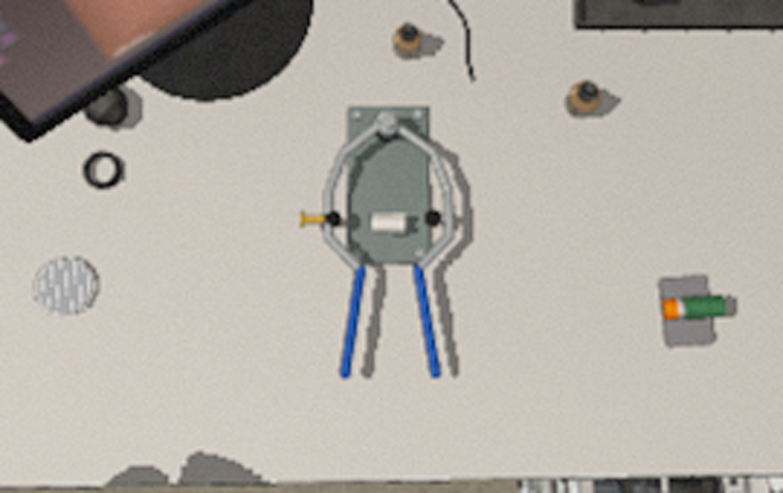

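View pics/scc.png

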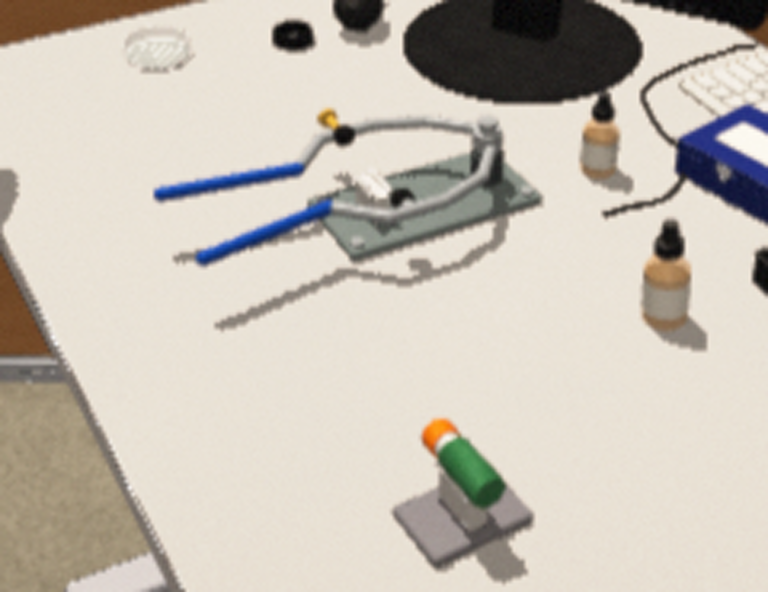

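```bash
python3 -m inch '[[0,0,1,0,0,0,0],[0,0,1,0,0,0,0],[0,0,1,0,0,0,0],[0,0,1,0,0,0,0],[0,0,1,0,0,0,0],[0,0,1,0,0,0,0],[0,0,1,0,0,0,0],[0,0,0.7,0,0,0,0],[0,0,0,0,0,0,0]]'; python3 - <<'E'
from h import *
s=env.get_state();R=quatR(s['orientation']);print(R.round(3))
t=np.array([0.484,-0.27,0.20]);print((R.T@(t-s['tcp_pos'])/0.05).round(2))
g=(onz("top",(311.2,250.8),.045)+onz("top",(336.7,250),.045))/2;p=onz("top",(323.8,183.1),.06);print(g,p,onz("top",(324.5,216.5),.04))
E
```

```text
clock: 1.0
tcp_pos: [0.2483, 0.5183, 0.2308]
orientation: [0.0, 1.0, 0.024, -0.0]
wrist_force: [-0.1, 0.1, 0.5]
finger_gap: 0.0853
[[ 0.999  0.049 -0.   ]
 [ 0.049 -0.999 -0.001]
 [-0.001  0.001 -1.   ]]
[ 3.94 15.98  0.63]
[0.4757905  0.01636547 0.045     ] [0.66913667 0.01305534 0.06      ] [0.57434941 0.01282617 0.04      ]
```

```bash
python3 -m inch '[[0,0,0,0.22,0.89,0,0],[0,0,0,0.22,0.89,0,0],[0,0,0,0.22,0.89,0,0],[0,0,0,0.22,0.89,0,0],[0,0,0,0.22,0.89,0,0],[0,0,0,0.22,0.89,0,0],[0,0,0,0.22,0.89,0,0],[0,0,0,0.22,0.89,0,0],[0,0,0,0.22,0.89,0,0]]'; python3 -m inch '[[0,0,0,0.22,0.89,0,0],[0,0,0,0.22,0.89,0,0],[0,0,0,0.22,0.89,0,0],[0,0,0,0.22,0.89,0,0],[0,0,0,0.22,0.89,0,0],[0,0,0,0.22,0.89,0,0],[0,0,0,0.22,0.89,0,0],[0,0,0,0.22,0.89,0,0],[0,0,0,0.22,0.89,0.6,0],[0,0,0,0,0,0,0],[0,0,0,0,0,0,0]]'; python3 - <<'E'
from h import *
s=env.get_state();im=env.read_camera("wrist")[:,:,::-1];cv2.imwrite("pics/w1.png",im)
print(s['tcp_pos'],s['orientation'])
H=cv2.cvtColor(np.ascontiguousarray(im),cv2.COLOR_BGR2HSV)
for col,lo,hi in(("green",(45,90,40),(85,255,255)),("orange",(5,160,120),(22,255,255))):
    m=cv2.inRange(H,lo,hi);n,l,st,ce=cv2.connectedComponentsWithStats(m)
    for i in range(1,n):
        if st[i,4]>30:
            print(col,st[i],ce[i].round(1),onz("wrist",ce[i],.045,s).round(4), cv2.minAreaRect(cv2.findNonZero((l==i).astype(np.uint8))))
E
```

```text
clock: 1.9
tcp_pos: [0.3669, 0.1217, 0.2314]
orientation: [-0.0, 1.0, 0.026, 0.0]
wrist_force: [0.9, -0.0, -0.4]
finger_gap: 0.0854
clock: 3.0
tcp_pos: [0.4834, -0.2683, 0.2023]
orientation: [-0.001, 1.0, 0.024, -0.001]
wrist_force: [-0.6, 0.6, -0.8]
finger_gap: 0.0849
[ 0.48335466 -0.26827018  0.20229195] [-0.00127146  0.99969879  0.02447247 -0.00134379]
green [312 196  19  37 513] [320.4 214.5] [ 0.4832 -0.2949  0.045 ] ((321.0, 214.0), (18.0, 36.0), 0.0)
orange [311 175  20  16 283] [320.5 182.5] [ 0.4816 -0.2597  0.045 ] ((320.5, 182.5), (15.0, 19.0), 90.0)
```

View pics/w1.png

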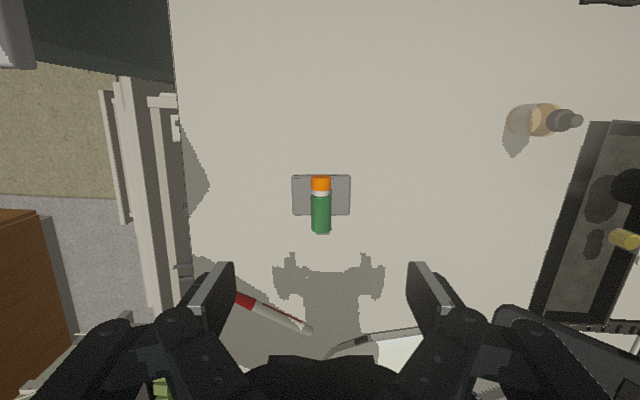

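The wrist view shows the vial at (320,214), lined up with the tool's y axis, with the cap at (320,182). I'll descend and grip.

```bash
python3 -m inch '[[0,0,0,0,0.51,0.5,0],[0,0,0,0,0,0.8,0],[0,0,0,0,0,0.8,0],[0,0,0,0,0,0.6,0],[0,0,0,0,0,0.45,0],[0,0,0,0,0,0.3,0],[0,0,0,0,0,0,0],[0,0,0,0,0,0,0]]' 20; python3 -m inch '[[0,0,0,0,0,0,0.4],[0,0,0,0,0,0,0.6],[0,0,0,0,0,0,0.85],[0,0,0,0,0,0,0.85],[0,0,0,0,0,0,0.9],[0,0,0,0,0,0,0.9],[0,0,0,0,0,0,0.9],[0,0,0,0,0,0,0.9]]' 20;python3 - <<'E'
from h import *
s=env.get_state();print(s['tcp_pos'],s['finger_gap'],s['wrist_force']);cv2.imwrite("pics/w2.png",env.read_camera("wrist")[:,:,::-1])
E
```

```text
clock: 3.85
tcp_pos: [0.486, -0.2926, 0.0326]
orientation: [0.0, 1.0, 0.025, 0.0]
wrist_force: [0.3, -0.4, 0.3]
finger_gap: 0.0854
clock: 4.65
tcp_pos: [0.4844, -0.2937, 0.032]
orientation: [0.0, 1.0, 0.024, -0.001]
wrist_force: [-4.0, -0.6, 5.8]
finger_gap: 0.021
[ 0.48437275 -0.29374315  0.03195844] 0.021018543420181886 [-3.99013341 -0.59552064  5.84984578]
```

View pics/w2.png

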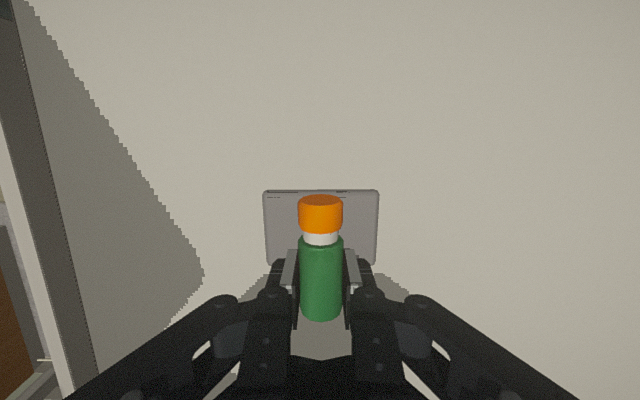

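Gripped, with a 21 mm gap. Next I'll lift and carry it to near the nest, then look.

```bash
python3 -m inch '[[0,0,0,0,0,-0.2,0.9],[0,0,0,0,0,-0.5,0.9],[0,0,0,0,0,-0.8,0.9],[0,0,0,0,0,-0.9,0.9],[0,0,0,0,0,-0.7,0.9],[0,0,0,0,0,-0.3,0.9]]'; python3 -m inch '[[0,0,0,0.15,-0.4,0,0.9],[0,0,0,0.25,-0.8,0,0.9],[0,0,0,0.25,-0.8,0,0.9],[0,0,0,0.25,-0.8,0,0.9],[0,0,0,0.25,-0.8,0,0.9],[0,0,0,0.25,-0.8,0,0.9],[0,0,0,0.25,-0.8,0,0.9],[0,0,0,0.25,-0.8,0,0.9],[0,0,0,0.2,-0.6,0,0.9],[0,0,0,0.05,-0.2,0,0.9],[0,0,0,0,0,0,0.9],[0,0,0,0,0,0,0.9]]';python3 - <<'E'
from h import *
s=env.get_state();print(s['tcp_pos'],s['orientation'],s['finger_gap'],s['wrist_force']);im=env.read_camera("wrist")[:,:,::-1];cv2.imwrite("pics/w3.png",im);np.save("s3.npy",s,allow_pickle=True)
H=cv2.cvtColor(np.ascontiguousarray(im),cv2.COLOR_BGR2HSV)
for col,lo,hi in(("green",(45,90,40),(85,255,255)),("orange",(5,160,120),(22,255,255)),("blue",(100,150,80),(125,255,255))):
    m=cv2.inRange(H,lo,hi);n,l,st,ce=cv2.connectedComponentsWithStats(m)
    for i in range(1,n):
        if st[i,4]>30:
            print(col,st[i],ce[i].round(1),onz("wrist",ce[i],.045,s).round(4), cv2.minAreaRect(cv2.findNonZero((l==i).astype(np.uint8))))
E
```

```text
clock: 5.3
tcp_pos: [0.4871, -0.2945, 0.2063]
orientation: [0.002, 1.0, 0.025, 0.003]
wrist_force: [0.5, -0.8, -0.5]
finger_gap: 0.0209
clock: 6.5
tcp_pos: [0.576, 0.0507, 0.2015]
orientation: [0.0, 1.0, 0.024, -0.0]
wrist_force: [0.0, -0.7, -0.4]
finger_gap: 0.0213
[0.57601448 0.05074573 0.20151341] [ 1.98039976e-04  9.99704241e-01  2.43182611e-02 -1.17616226e-04] 0.02133421146461261 [ 0.01307568 -0.69038823 -0.39529933]
green [ 298  236   45   86 3047] [320.8 281.3] [ 0.5808 -0.0584  0.045 ] ((320.0, 278.5), (85.0, 44.0), 90.0)
orange [ 298  194   45   40 1569] [320.2 213.4] [0.5761 0.0251 0.045 ] ((320.0, 213.5), (39.0, 44.0), 90.0)
blue [170 170 107  29 664] [223.1 184. ] [0.4732 0.0524 0.045 ] ((223.1214599609375, 183.92062377929688), (108.8743667602539, 8.508522987365723), 11.842076301574707)
blue [178 240  99  16 717] [228.1 247.8] [ 0.4751 -0.0207  0.045 ] ((227.07505798339844, 247.86306762695312), (7.9699249267578125, 98.671142578125), 85.03025817871094)
```

View pics/w3.png

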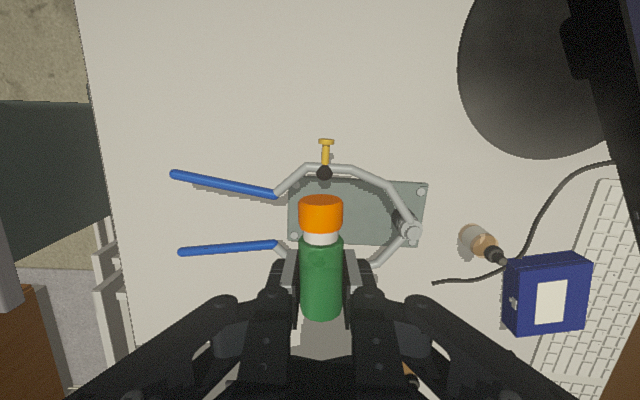

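```bash
python3 - <<'E'
from h import *
s=np.load("s3.npy",allow_pickle=True).item();im=cv2.imread("pics/w3.png")
cv2.imwrite("pics/w3c.png",cv2.resize(im[130:280,160:440],None,fx=2.8,fy=2.8,interpolation=cv2.INTER_CUBIC))
H=cv2.cvtColor(im,cv2.COLOR_BGR2HSV);m=cv2.inRange(H,(100,150,80),(125,255,255));n,l,st,ce=cv2.connectedComponentsWithStats(m)
L=[]
for i in range(1,n):
    if st[i,4]>300 and st[i,0]<290:
        p=cv2.findNonZero((l==i).astype(np.uint8)).reshape(-1,2)
        P=np.array([onz("wrist",q,.045,s)[:2] for q in p]);c=P.mean(0);u=np.linalg.svd(P-c,full_matrices=False)[2][0];u*=np.sign(u[0]);t=(P-c)@u
        L.append((c,u));print(c,u,np.arctan2(u[1],u[0]),c+u*t.min(),c+u*t.max())
a=[np.arctan2(u[1],u[0]) for c,u in L];b=np.mean(a)
(c1,u1),(c2,u2)=L;k=np.linalg.solve(np.c_[u1,-u2],c2-c1);print("yaw",b,"isect",c1+u1*k[0])
for uv,z in(((410,232),.062),((324,172),.045)):print(uv,onz("wrist",uv,z,s))
E
```

```text
[0.47345706 0.0524027 ] [ 0.98615979 -0.16579767] -0.16656681868841505 [0.41918276 0.06152754] [0.52876086 0.04310478]
[ 0.47500424 -0.02069559] [0.98935717 0.14550733] 0.14602574260753343 [ 0.41833026 -0.02903078] [ 0.52902299 -0.01275091]
yaw -0.010270538040440813 isect [0.70609189 0.01329108]
(410, 232) [0.66972476 0.0152     0.062     ]
(324, 172) [0.57769397 0.07033337 0.045     ]
```

View pics/w3c.png

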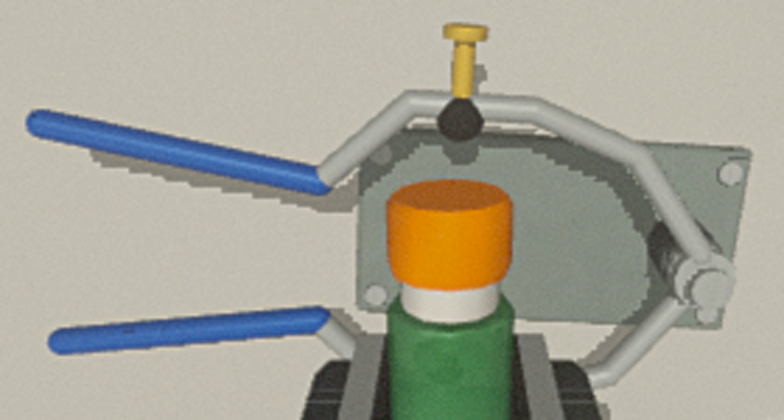

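```bash
python3 - <<'E'
from h import *
s=np.load("s3.npy",allow_pickle=True).item();im=cv2.imread("pics/w3.png")
cv2.imwrite("pics/w3d.png",cv2.resize(im[185:330,270:375],None,fx=4,fy=4,interpolation=cv2.INTER_CUBIC))
R=quatR(s['orientation'])
za=s['tcp_pos'][2]+.013
for v,r in((194,.0105),(232,.0105),(244,.011),(238,.0085),(321,.011)):
    p=onz("wrist",(320.5,v),za+r,s); print(v,(R.T@(p-s['tcp_pos'])*1000).round(1))
sc=cv2.imread("pics/scene0.png")
for nm in("scene","top"):
    print(nm,proj(nm,(.574,.0145,.045)),proj(nm,(.574,-.0025,.045)),proj(nm,(.574,.0315,.045)))
E
```

```text
194 [ -1.  -45.8 -23.5]
232 [ -0.9 -28.5 -23.5]
244 [ -0.9 -22.9 -24. ]
238 [ -0.9 -24.7 -21.5]
321 [ -0.9  18.2 -24. ]
scene [296.00579202 213.2394305 ] [299.21281186 216.70051914] [292.8710627  209.85635944]
top [323.92951679 216.37381689] [329.80948866 216.2658637 ] [318.05120501 216.48173959]
```

View pics/w3d.png

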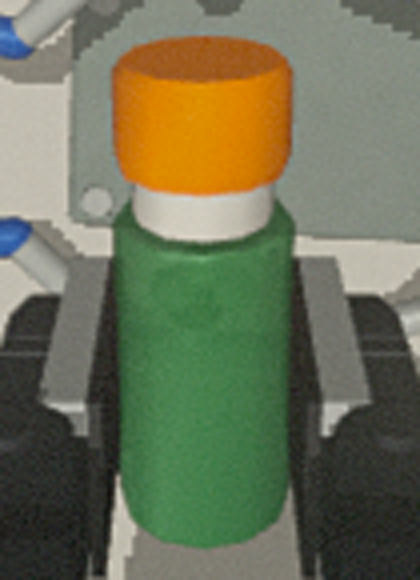

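```bash
python3 -m inch '[[0,0,0.45,0,0,0,0.9],[0,0,0,0,0.4,0,0.9],[0,0,0,0,0.55,0.2,0.9],[0,0,0,0,0,0.6,0.9],[0,0,0,0,0,0.8,0.9],[0,0,0,0,0,0.6,0.9],[0,0,0,0,0,0.3,0.9],[0,0,0,0,0,0,0.9],[0,0,0,0,0,0,0.9]]';python3 - <<'E'
from h import *
s=env.get_state();print(s['tcp_pos'],s['orientation'],s['finger_gap'],s['wrist_force']);np.save("s4.npy",s,allow_pickle=True)
im=env.read_camera("wrist")[:,:,::-1];cv2.imwrite("pics/w4.png",im)
im=env.read_camera("scene")[:,:,::-1];cv2.imwrite("pics/s4.png",cv2.resize(im[150:270,200:360],None,fx=4.5,fy=4.5,interpolation=cv2.INTER_CUBIC))
E
```

```text
clock: 7.45
tcp_pos: [0.5755, 0.0027, 0.0769]
orientation: [0.0, 1.0, -0.008, 0.0]
wrist_force: [-0.8, -0.4, -0.0]
finger_gap: 0.021
[0.57554428 0.00270668 0.07687754] [ 1.23753916e-05  9.99968840e-01 -7.89428561e-03  2.07126538e-06] 0.021038387052479672 [-0.82357546 -0.40085989 -0.01511099]
```

View pics/w4.png

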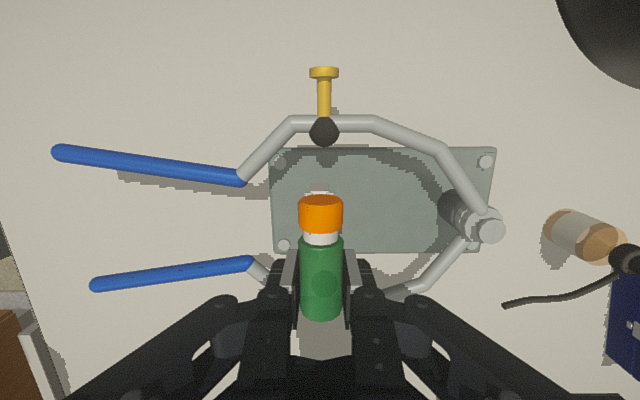

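View pics/s4.png

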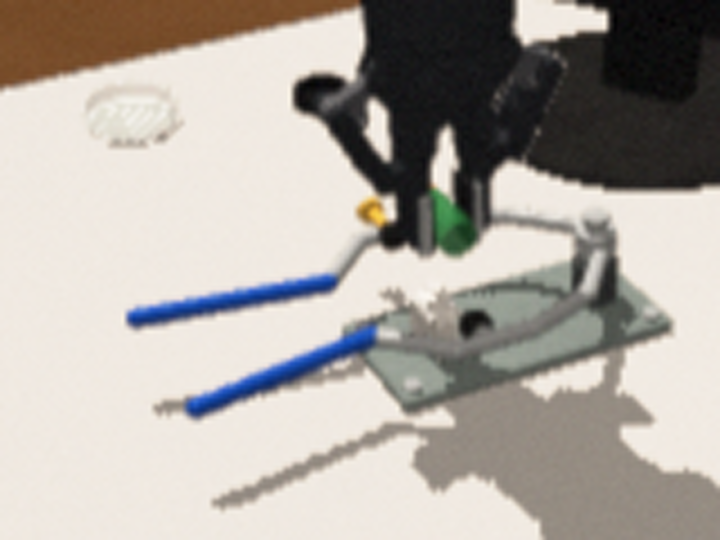

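```bash
python3 - <<'E'
from h import *
s=np.load("s4.npy",allow_pickle=True).item();im=cv2.imread("pics/w4.png")
H=cv2.cvtColor(im,cv2.COLOR_BGR2HSV);m=cv2.inRange(H,(100,150,80),(125,255,255));n,l,st,ce=cv2.connectedComponentsWithStats(m)
L=[]
for i in range(1,n):
    if st[i,4]>300 and st[i,0]<290:
        p=cv2.findNonZero((l==i).astype(np.uint8)).reshape(-1,2)
        P=np.array([onz("wrist",q,.045,s)[:2] for q in p]);c=P.mean(0);u=np.linalg.svd(P-c,full_matrices=False)[2][0];u*=np.sign(u[0]);t=(P-c)@u
        L.append((c,u));print(c,np.arctan2(u[1],u[0]),c+u*t.min(),c+u*t.max())
(c1,u1),(c2,u2)=L;k=np.linalg.solve(np.c_[u1,-u2],c2-c1);print("isect",c1+u1*k[0])
for uv,z in(((489,231),.062),((489,231),.055),((323.5,131),.045),((270,149),.008),((497,149),.008),((324,72),.045)):print(uv,onz("wrist",uv,z,s))
print("vial origin",s['tcp_pos']+quatR(s['orientation'])@[-.0009,-.0115,-.013])
E
```

```text
[0.47178133 0.05270658] -0.16456705577186947 [0.41703883 0.06179761] [0.52839755 0.04330439]Traceback (most recent call last):
  File "<stdin>", line 8, in <module>
  File "h.py", line 15, in onz
    K,R,o=ext(n,s);d=R@np.linalg.inv(K)@np.array([uv[0],uv[1],1.]);return o+d*(z-o[2])/d[2]
          ~~~^^^^^
  File "h.py", line 10, in ext
    K,c=cal(n)
        ~~~^^^
  File "h.py", line 4, in cal
    c=env.calibration(n);K=np.array([[c['fx'],0,c['cx']],[0,c['fy'],c['cy']],[0,0,1]])
ValueError: time passes only in moves, steps and waits
```

Too many calibration calls, so I'll cache the result.

```bash
sed -i 's/^def cal(n):/import functools\n@functools.lru_cache\ndef cal(n):/' h.py; cat > meas.py <<'E'
from h import *
def lines(s,im):
    H=cv2.cvtColor(im,cv2.COLOR_BGR2HSV);m=cv2.inRange(H,(100,150,80),(125,255,255));n,l,st,ce=cv2.connectedComponentsWithStats(m)
    L=[]
    for i in range(1,n):
        if st[i,4]>300 and st[i,0]<290:
            p=cv2.findNonZero((l==i).astype(np.uint8)).reshape(-1,2)
            P=np.array([onz("wrist",q,.045,s)[:2] for q in p]);c=P.mean(0);u=np.linalg.svd(P-c,full_matrices=False)[2][0];u*=np.sign(u[0]);t=(P-c)@u
            L.append((c,u));print(c,np.arctan2(u[1],u[0]),c+u*t.min(),c+u*t.max())
    return L
E
python3 - <<'E'
from meas import *
s=np.load("s4.npy",allow_pickle=True).item();im=cv2.imread("pics/w4.png")
(c1,u1),(c2,u2)=lines(s,im);k=np.linalg.solve(np.c_[u1,-u2],c2-c1);print("isect",c1+u1*k[0])
for uv,z in(((489,231),.062),((489,231),.055),((323.5,131),.045),((270,149),.008),((497,149),.008),((324,72),.045)):print(uv,onz("wrist",uv,z,s))
print("vial origin",s['tcp_pos']+quatR(s['orientation'])@[-.0009,-.0115,-.013])
E
```

```text
[0.47178133 0.05270658] -0.16456705577186947 [0.41703883 0.06179761] [0.52839755 0.04330439]
[ 0.47511254 -0.0210957 ] 0.1550616040456743 [ 0.41583194 -0.03036223] [ 0.52990942 -0.01253005]
isect [0.70232219 0.01442091]
(489, 231) [0.67255022 0.01415512 0.062     ]
(489, 231) [0.67681662 0.01117459 0.055     ]
(323.5, 131) [0.57735837 0.07085404 0.045     ]
(270, 149) [0.53945372 0.05668947 0.008     ]
(497, 149) [0.70107546 0.05427473 0.008     ]
(324, 72) [0.5780022  0.10206684 0.045     ]
vial origin [0.57482591 0.01421978 0.08987725]
```

The estimates agree: nest about (0.575, 0.014) with yaw about −0.013, and the vial is above it. Lowering slowly.

```bash
python3 -m inch '[[0,0,0,0,0,0.3,0.9],[0,0,0,0,0,0.25,0.9],[0,0,0,0,0,0.15,0.9],[0,0,0,0,0,0.06,0.9],[0,0,0,0,0,0.04,0.9],[0,0,0,0,0,0,0.9],[0,0,0,0,0,0,0.9]]'; python3 -m inch '[[0,0,0,0,0,0.02,0.9],[0,0,0,0,0,0.02,0.9],[0,0,0,0,0,0,0.9]]'
```

```text
clock: 8.25
tcp_pos: [0.5759, 0.0039, 0.0368]
orientation: [0.0, 1.0, -0.007, 0.0]
wrist_force: [0.4, -1.0, -0.5]
finger_gap: 0.0213
clock: 8.55
tcp_pos: [0.5755, 0.004, 0.0344]
orientation: [-0.0, 1.0, -0.007, -0.0]
wrist_force: [0.2, 0.8, -0.9]
finger_gap: 0.0211
```

```bash
python3 -m inch '[[0,0,0,0,0.03,0.02,0.9],[0,0,0,0,0,0.02,0.9],[0,0,0,0,0,0,0.9],[0,0,0,0,0,0,0.9]]'; python3 - <<'E'
from h import *
s=env.get_state();print(s['tcp_pos'],s['wrist_force']);np.save("s5.npy",s,allow_pickle=True)
im=env.read_camera("wrist")[:,:,::-1];cv2.imwrite("pics/w5.png",im)
im=env.read_camera("scene")[:,:,::-1];cv2.imwrite("pics/s5.png",cv2.resize(im[150:270,200:360],None,fx=4.5,fy=4.5,interpolation=cv2.INTER_CUBIC))
E
```

```text
clock: 8.95
tcp_pos: [0.5756, 0.0022, 0.0326]
orientation: [0.0, 1.0, -0.007, 0.0]
wrist_force: [-1.3, -1.1, 1.2]
finger_gap: 0.0214
[0.57561058 0.00224609 0.03258995] [-1.28217055 -1.0658289   1.18104888]
```

View pics/w5.png

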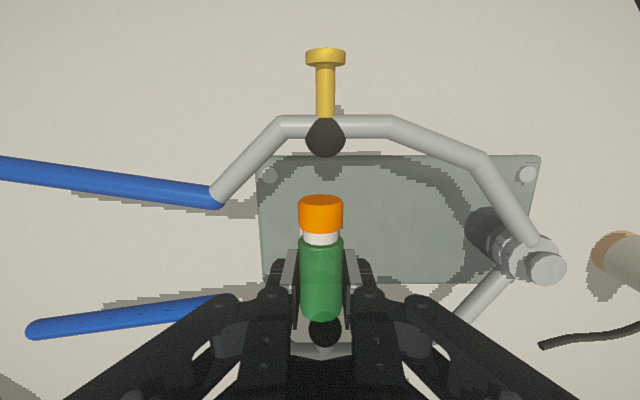

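View pics/s5.png

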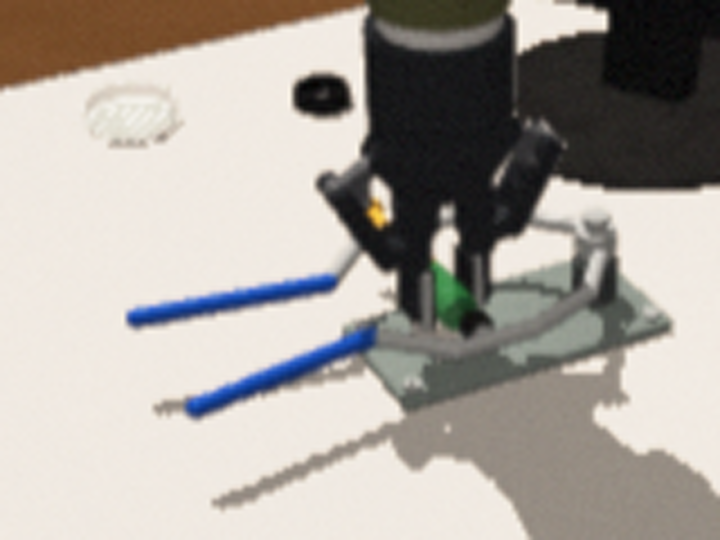

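The wrist view shows the vial at column 320 and the pads at column 325, so the vial is about 2 mm short in x. I'll correct that, touch down and release.

```bash
python3 -m inch '[[0,0,0,0.03,0,0.01,0.9],[0,0,0,0,0,0.01,0.9],[0,0,0,0,0,0,0.9]]'; python3 -m inch '[[0,0,0,0,0,0,0.7],[0,0,0,0,0,0,0.6],[0,0,0,0,0,0,0.4],[0,0,0,0,0,0,0.2],[0,0,0,0,0,0,0],[0,0,0,0,0,0,0],[0,0,0,0,0,-0.1,0],[0,0,0,0,0,-0.5,0],[0,0,0,0,0,-0.9,0],[0,0,0,0,0,-0.9,0],[0,0,0,0,0,-0.5,0],[0,0,0,0,0,-0.1,0]]'; python3 - <<'E'
from h import *
s=env.get_state();print(s['tcp_pos'],s['wrist_force']);np.save("s6.npy",s,allow_pickle=True)
im=env.read_camera("wrist")[:,:,::-1];cv2.imwrite("pics/w6.png",im)
im=env.read_camera("scene")[:,:,::-1];cv2.imwrite("pics/s6.png",cv2.resize(im[150:270,200:360],None,fx=4.5,fy=4.5,interpolation=cv2.INTER_CUBIC))
E
```

```text
clock: 9.35
tcp_pos: [0.5757, 0.0022, 0.0324]
orientation: [0.0, 1.0, -0.007, -0.001]
wrist_force: [-7.1, -1.4, 12.1]
finger_gap: 0.0212
clock: 10.55
tcp_pos: [0.5794, 0.0022, 0.1861]
orientation: [0.0, 1.0, -0.007, 0.004]
wrist_force: [0.5, -0.2, -0.6]
finger_gap: 0.0858
[0.57937368 0.00216606 0.18605484] [ 0.53952939 -0.18211363 -0.55015242]
```

View pics/w6.png

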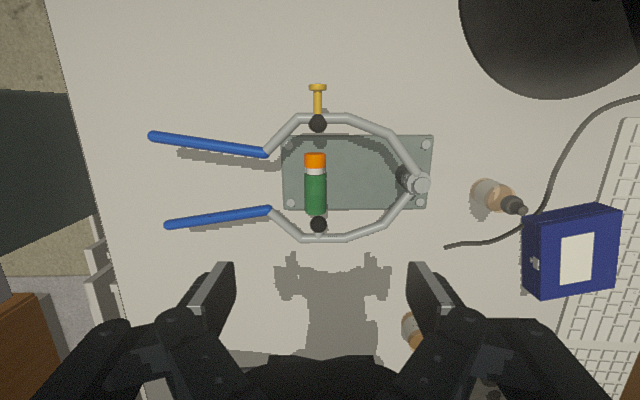

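View pics/s6.png

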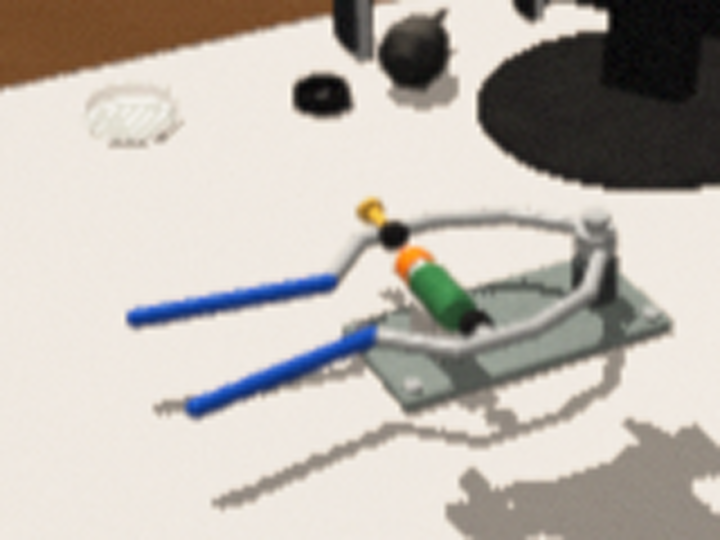

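```bash
python3 - <<'E'
from meas import *
s=np.load("s6.npy",allow_pickle=True).item();im=cv2.imread("pics/w6.png")
lines(s,im)
H=cv2.cvtColor(im,cv2.COLOR_BGR2HSV)
for nm,lo,hi in(("g",(45,90,40),(85,255,255)),("o",(5,160,120),(22,255,255))):
    m=cv2.inRange(H,lo,hi);m[:, :295]=0;m[:,340:]=0;mm=cv2.moments(m,True);c=(mm['m10']/mm['m00'],mm['m01']/mm['m00']);print(nm,c,onz("wrist",c,.048,s),cv2.boundingRect(m))
for uv in((318.5,124),(319,224)):print(onz("wrist",uv,.045,s))
E
```

```text
[0.47205994 0.05304739] -0.16908057245088767 [0.41885612 0.06212984] [0.52910556 0.04330911]
[ 0.47393739 -0.02054071] 0.14538853340259025 [ 0.4179873  -0.02873301] [ 0.5292545  -0.01244108]
g (314.84507042253523, 194.02560819462227) [0.57389389 0.003218   0.048     ] (305, 174, 21, 41)
o (314.97, 144.305) [0.574928   0.05159988 0.048     ] (304, 84, 21, 84)
[0.57852091 0.06980615 0.045     ]
[ 0.57752926 -0.029781    0.045     ]
```

The vial lies seated at about (0.574, 0.0135), between pads at y ≈ 0.070 and −0.030. Next, closed fingers will go outside the left grip, to push it in sideways with wrist-force feedback.

```bash
python3 -m inch '[[0,0,0,-0.4,-0.3,0,1],[0,0,0,-0.6,-0.55,0,1],[0,0,0,-0.6,-0.55,0,1],[0,0,0,-0.5,-0.4,0,1],[0,0,0,-0.13,-0.13,0,1],[0,0,0,0,0,0.5,1],[0,0,0,0,0,0.8,1],[0,0,0,0,0,0.8,1],[0,0,0,0,0,0.6,1],[0,0,0,0,0,0.4,1],[0,0,0,0,0,0.12,1],[0,0,0,0,0,0,1]]' 20; python3 -m inch '[[0,0,0,0,0,0,1],[0,0,0,0,0,0,1]]';python3 - <<'E'
from meas import *
s=env.get_state();print(s['tcp_pos'],s['wrist_force']);np.save("s7.npy",s,allow_pickle=True)
im=np.ascontiguousarray(env.read_camera("wrist")[:,:,::-1]);cv2.imwrite("pics/w7.png",im);lines(s,im)
E
```

```text
clock: 11.85
tcp_pos: [0.4659, 0.1001, 0.019]
orientation: [0.0, 1.0, -0.007, -0.002]
wrist_force: [0.5, 0.5, 0.9]
finger_gap: 0.0002
clock: 12.05
tcp_pos: [0.4682, 0.1004, 0.0215]
orientation: [-0.0, 1.0, -0.007, 0.001]
wrist_force: [-0.8, 0.5, -0.4]
finger_gap: -0.0001
[0.46818182 0.10043981 0.02153908] [-0.75289665  0.52507686 -0.37538303]
```

View pics/w7.png

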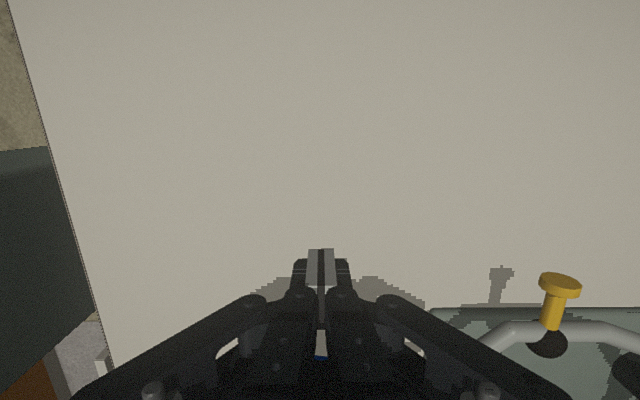

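```bash
python3 -m inch '[[0,0,0,0,0.25,0,1],[0,0,0,0,0.25,0,1],[0,0,0,0,0.05,0,1],[0,0,0,0,0.05,0,1],[0,0,0,0,0.05,0,1],[0,0,0,0,0,0,1]]'; python3 -m inch '[[0,0,0,0,0.04,0,1],[0,0,0,0,0.04,0,1],[0,0,0,0,0,0,1]]'; python3 -m inch '[[0,0,0,0,0.04,0,1],[0,0,0,0,0.04,0,1],[0,0,0,0,0,0,1]]'
```

```text
clock: 12.7
tcp_pos: [0.4663, 0.0679, 0.0204]
orientation: [-0.0, 1.0, -0.007, -0.0]
wrist_force: [-0.8, 1.9, 1.6]
finger_gap: -0.0002
clock: 13.0
tcp_pos: [0.4661, 0.064, 0.0203]
orientation: [-0.0, 1.0, -0.007, -0.0]
wrist_force: [-1.2, 1.1, 0.5]
finger_gap: -0.0002
clock: 13.3
tcp_pos: [0.4661, 0.0599, 0.0203]
orientation: [-0.0, 1.0, -0.007, -0.0]
wrist_force: [-1.3, 2.1, 0.3]
finger_gap: 0.0001
```

```bash
for i in 1; do :; done; python3 -m inch '[[0,0,0,0,0.04,0,1],[0,0,0,0,0,0,1]]'; python3 -m inch '[[0,0,0,0,0.04,0,1],[0,0,0,0,0,0,1]]';  python3 - <<'E'
from h import *
im=env.read_camera("scene")[:,:,::-1];cv2.imwrite("pics/s8.png",cv2.resize(im[150:270,200:360],None,fx=4.5,fy=4.5,interpolation=cv2.INTER_CUBIC))
E
```

```text
clock: 13.5
tcp_pos: [0.4661, 0.0578, 0.0203]
orientation: [-0.0, 1.0, -0.007, -0.0]
wrist_force: [-1.5, 2.4, 0.7]
finger_gap: -0.0
clock: 13.7
tcp_pos: [0.4662, 0.0558, 0.0204]
orientation: [0.0, 1.0, -0.007, -0.0]
wrist_force: [-1.6, 2.0, -0.3]
finger_gap: -0.0004
```

View pics/s8.png

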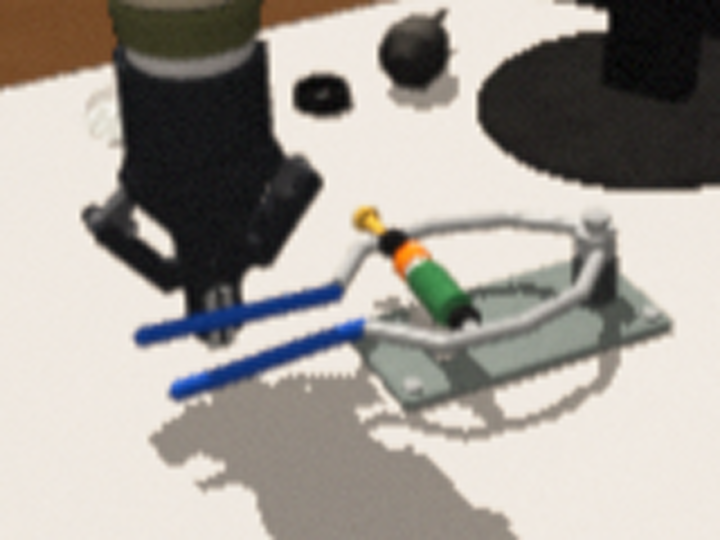

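The jaws are about to meet the vial, with the pad at (398,240) next to the cap. I'll carry on in 1 mm steps.

```bash
python3 -m inch '[[0,0,0,0,0.02,0,1],[0,0,0,0,0,0,1]]'; python3 -m inch '[[0,0,0,0,0.02,0,1],[0,0,0,0,0,0,1]]'; python3 -m inch '[[0,0,0,0,0.02,0,1],[0,0,0,0,0,0,1]]'
```

```text
clock: 13.95
tcp_pos: [0.4662, 0.0549, 0.0204]
orientation: [-0.0, 1.0, -0.007, -0.0]
wrist_force: [-1.7, 2.0, -0.4]
finger_gap: 0.0
clock: 14.15
tcp_pos: [0.4663, 0.0539, 0.0204]
orientation: [-0.0, 1.0, -0.007, 0.0]
wrist_force: [-2.7, 1.8, -0.2]
finger_gap: 0.0
clock: 14.35
tcp_pos: [0.4662, 0.0529, 0.0204]
orientation: [-0.0, 1.0, -0.007, 0.0]
wrist_force: [-0.8, 3.0, 0.1]
finger_gap: -0.0003
```

```bash
python3 -m inch '[[0,0,0,0,0.02,0,1],[0,0,0,0,0,0,1]]'; python3 -m inch '[[0,0,0,0,0.02,0,1],[0,0,0,0,0,0,1]]'
```

```text
clock: 14.55
tcp_pos: [0.4663, 0.0519, 0.0204]
orientation: [-0.0, 1.0, -0.007, 0.0]
wrist_force: [-2.0, 2.7, -0.5]
finger_gap: -0.0003
clock: 14.75
tcp_pos: [0.4662, 0.0509, 0.0204]
orientation: [-0.0, 1.0, -0.007, 0.0]
wrist_force: [-1.2, 2.1, -0.2]
finger_gap: 0.0001
```

```bash
python3 -m inch '[[0,0,0,0,0.02,0,1],[0,0,0,0,0,0,1]]'; python3 -m inch '[[0,0,0,0,0.02,0,1],[0,0,0,0,0,0,1]]'; python3 -m inch '[[0,0,0,0,0.02,0,1],[0,0,0,0,0,0,1]]'
```

```text
clock: 14.95
tcp_pos: [0.4662, 0.0499, 0.0204]
orientation: [0.0, 1.0, -0.007, 0.0]
wrist_force: [-1.7, 2.3, 0.3]
finger_gap: 0.0003
clock: 15.15
tcp_pos: [0.4662, 0.0489, 0.0204]
orientation: [-0.0, 1.0, -0.007, 0.0]
wrist_force: [-2.2, 2.7, -0.2]
finger_gap: -0.0002
clock: 15.35
tcp_pos: [0.4662, 0.0479, 0.0204]
orientation: [-0.0, 1.0, -0.007, 0.0]
wrist_force: [-2.7, 3.0, 1.0]
finger_gap: -0.0002
```

```bash
python3 - <<'E'
from h import *
im=env.read_camera("scene")[:,:,::-1];cv2.imwrite("pics/s9.png",cv2.resize(im[170:250,250:350],None,fx=7,fy=7,interpolation=cv2.INTER_CUBIC))
E
```

```text
(no output)
```

View pics/s9.png

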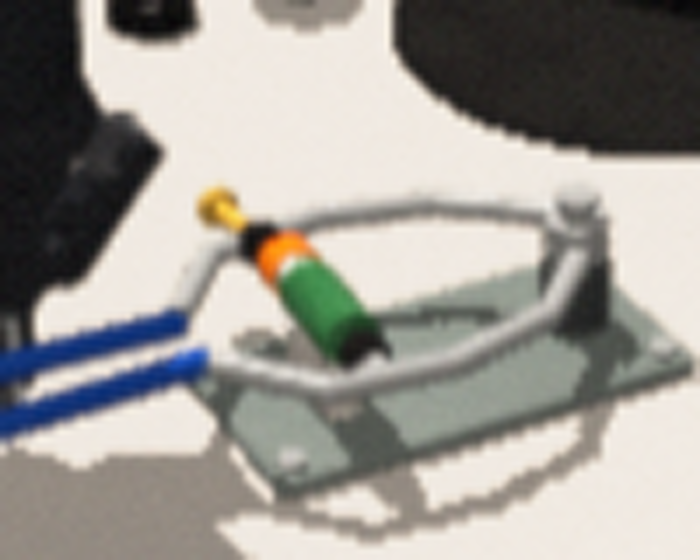

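```bash
python3 -m inch '[[0,0,0,0,0.01,0,1],[0,0,0,0,0,0,1]]'|grep -E "tcp|force"; python3 -m inch '[[0,0,0,0,0.01,0,1],[0,0,0,0,0,0,1]]'|grep -E "tcp|force"; python3 -m inch '[[0,0,0,0,0.01,0,1],[0,0,0,0,0,0,1]]'|grep -E "tcp|force"
```

```text
tcp_pos: [0.4662, 0.0474, 0.0204]
wrist_force: [-2.5, 2.6, -0.1]
tcp_pos: [0.4662, 0.0469, 0.0204]
wrist_force: [-1.5, 3.2, -0.1]
tcp_pos: [0.4662, 0.0464, 0.0204]
wrist_force: [-1.0, 2.8, -0.0]
```

```bash
python3 -m inch '[[0,0,0,0,0.01,0,1],[0,0,0,0,0,0,1]]'|grep -E "tcp|force"; python3 -m inch '[[0,0,0,0,0.01,0,1],[0,0,0,0,0,0,1]]'|grep -E "tcp|force"
```

```text
tcp_pos: [0.4661, 0.046, 0.0204]
wrist_force: [-2.2, 2.5, 0.4]
tcp_pos: [0.4661, 0.0457, 0.0204]
wrist_force: [-2.5, 4.4, 0.2]
```

```bash
python3 -m inch '[[0,0,0,0,0.01,0,1],[0,0,0,0,0,0,1]]'|grep -E "tcp|force"; python3 -m inch '[[0,0,0,0,0.01,0,1],[0,0,0,0,0,0,1]]'|grep -E "tcp|force"
```

```text
tcp_pos: [0.4661, 0.0455, 0.0204]
wrist_force: [-2.3, 6.9, -0.0]
tcp_pos: [0.4661, 0.0453, 0.0204]
wrist_force: [-1.3, 6.2, 0.8]
```

```bash
python3 -m inch '[[0,0,0,0,0.01,0,1],[0,0,0,0,0,0,1]]'|grep -E "tcp|force";  python3 -m inch '[[0,0,0,0,0.01,0,1],[0,0,0,0,0,0,1]]'|grep -E "tcp|force"
```

```text
tcp_pos: [0.466, 0.045, 0.0204]
wrist_force: [-1.9, 7.6, -0.0]
tcp_pos: [0.466, 0.0447, 0.0204]
wrist_force: [-2.5, 7.9, 0.5]
```

```bash
python3 -m inch '[[0,0,0,0,0.01,0,1],[0,0,0,0,0,0,1]]'|grep -E "tcp|force"; python3 -m inch '[[0,0,0,0,0.01,0,1],[0,0,0,0,0,0,1]]'|grep -E "tcp|force"
```

```text
tcp_pos: [0.466, 0.0445, 0.0204]
wrist_force: [-2.5, 9.5, 1.2]
tcp_pos: [0.4659, 0.0443, 0.0204]
wrist_force: [-2.4, 10.0, 1.2]
```

```bash
python3 -m inch '[[0,0,0,0,0.01,0,1],[0,0,0,0,0,0,1]]'|grep -E "tcp|force";  python3 -m inch '[[0,0,0,0,0.01,0,1],[0,0,0,0,0,0,1]]'|grep -E "tcp|force"
```

```text
tcp_pos: [0.4659, 0.044, 0.0204]
wrist_force: [-2.4, 11.5, 2.8]
tcp_pos: [0.4659, 0.0438, 0.0204]
wrist_force: [-1.8, 11.9, 1.7]
```

```bash
python3 -m inch '[[0,0,0,0,0.01,0,1],[0,0,0,0,0,0,1]]'|grep -E "tcp|force"; python3 -m inch '[[0,0,0,0,0.01,0,1],[0,0,0,0,0,0,1]]'|grep -E "tcp|force"
```

```text
tcp_pos: [0.4659, 0.0435, 0.0204]
wrist_force: [-0.7, 13.4, 2.2]
tcp_pos: [0.4658, 0.0432, 0.0205]
wrist_force: [-2.2, 14.0, 2.6]
```

```bash
python3 -m inch '[[0,0,0,0,0.01,0,1],[0,0,0,0,0,0,1]]'|grep -E "tcp|force"
```

```text
tcp_pos: [0.4658, 0.0428, 0.0204]
wrist_force: [-2.8, 14.5, 2.1]
```

```bash
python3 -m inch '[[0,0,0,0,0.01,0,1],[0,0,0,0,0,0,1]]'|grep -E "tcp|force"
```

```text
tcp_pos: [0.4658, 0.0421, 0.0204]
wrist_force: [-2.7, 11.6, 1.6]
```

```bash
python3 -m inch '[[0,0,0,0,0.01,0,1],[0,0,0,0,0,0,1]]'|grep -E "tcp|force"
```

```text
tcp_pos: [0.4657, 0.0401, 0.0204]
wrist_force: [-3.8, 6.7, 2.1]
```

```bash
python3 - <<'E'
from h import *
im=env.read_camera("scene")[:,:,::-1];cv2.imwrite("pics/s10.png",cv2.resize(im[170:250,250:350],None,fx=7,fy=7,interpolation=cv2.INTER_CUBIC))
E
```

```text
(no output)
```

View pics/s10.png

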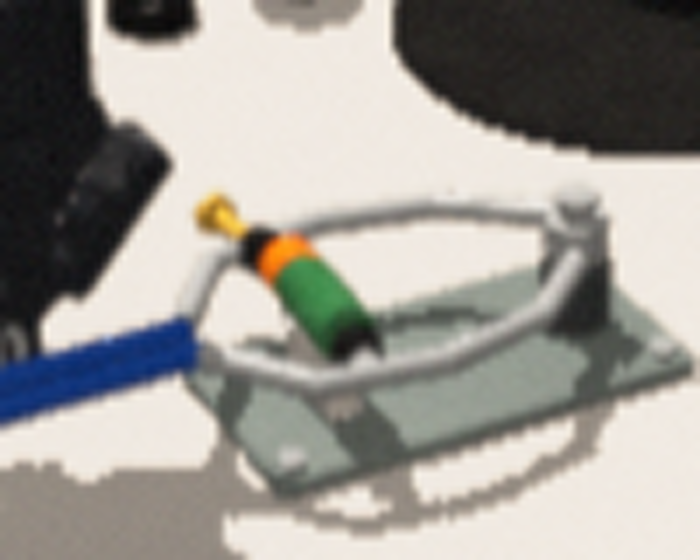

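The force peaked at 14.5 N and then collapsed, and the white neck band is gone. A couple more small steps will show whether the cap has hit its stop.

```bash
python3 -m inch '[[0,0,0,0,0,0,1],[0,0,0,0,0,0,1]]'|grep -E "tcp|force"; python3 -m inch '[[0,0,0,0,0.01,0,1],[0,0,0,0,0,0,1]]'|grep -E "tcp|force"
```

```text
tcp_pos: [0.4657, 0.0401, 0.0204]
wrist_force: [-1.8, 7.6, 2.1]
tcp_pos: [0.4657, 0.04, 0.0204]
wrist_force: [-3.5, 9.2, 1.8]
```

```bash
python3 -m inch '[[0,0,0,0,0.01,0,1],[0,0,0,0,0,0,1]]'|grep -E "tcp|force"
```

```text
tcp_pos: [0.4657, 0.0398, 0.0204]
wrist_force: [-3.1, 11.2, 1.8]
```

The force now rises stiffly, about 2 N for each 0.2 mm, so the cap is home. Backing off gently, then up.

```bash
python3 -m inch '[[0,0,0,0,-0.06,0,1],[0,0,0,0,-0.08,0,1],[0,0,0,0,-0.08,0,1],[0,0,0,0,-0.1,0,1],[0,0,0,0,-0.1,0,1],[0,0,0,0,-0.1,0,1],[0,0,0,0,-0.3,0,1],[0,0,0,0,-0.4,0,1],[0,0,0,0,-0.3,0,1],[0,0,0,0,0,0,1]]'; python3 -m inch '[[0,0,0,0,0,-0.3,1],[0,0,0,0,0,-0.7,1],[0,0,0,0.5,0,-0.9,1],[0,0,0,0.7,0,-0.9,1],[0,0,0,0.7,0,-0.5,1],[0,0,0,0,0,0,1],[0,0,0,0,0,0,1]]'; python3 - <<'E'
from meas import *
s=env.get_state();print(s['tcp_pos'],s['wrist_force'])
im=np.ascontiguousarray(env.read_camera("wrist")[:,:,::-1]);cv2.imwrite("pics/w11.png",im);lines(s,im)
H=cv2.cvtColor(im,cv2.COLOR_BGR2HSV)
for nm,lo,hi in(("g",(45,90,40),(85,255,255)),("o",(5,160,120),(22,255,255))):
    m=cv2.inRange(H,lo,hi);n,l,st,ce=cv2.connectedComponentsWithStats(m)
    for i in range(1,n):
        if st[i,4]>40:print(nm,st[i],onz("wrist",ce[i],.048,s))
im=env.read_camera("scene")[:,:,::-1];cv2.imwrite("pics/s11.png",cv2.resize(im[150:270,200:360],None,fx=4.5,fy=4.5,interpolation=cv2.INTER_CUBIC))
E
```

```text
clock: 20.65
tcp_pos: [0.4671, 0.1152, 0.0205]
orientation: [0.0, 1.0, -0.006, 0.0]
wrist_force: [-0.3, -0.4, -0.5]
finger_gap: 0.0001
clock: 21.35
tcp_pos: [0.5576, 0.112, 0.1786]
orientation: [0.0, 1.0, -0.007, 0.0]
wrist_force: [-0.8, -0.5, -0.8]
finger_gap: -0.0001
[0.55762811 0.11201254 0.17863254] [-0.77850524 -0.46061701 -0.75596545]
[0.47559655 0.05131607] -0.15442087656586792 [0.41930428 0.06007853] [0.52739415 0.04325325]
```

View pics/w11.png

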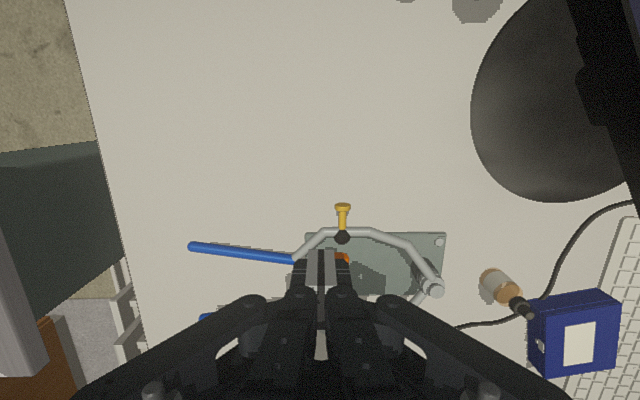

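View pics/s11.png

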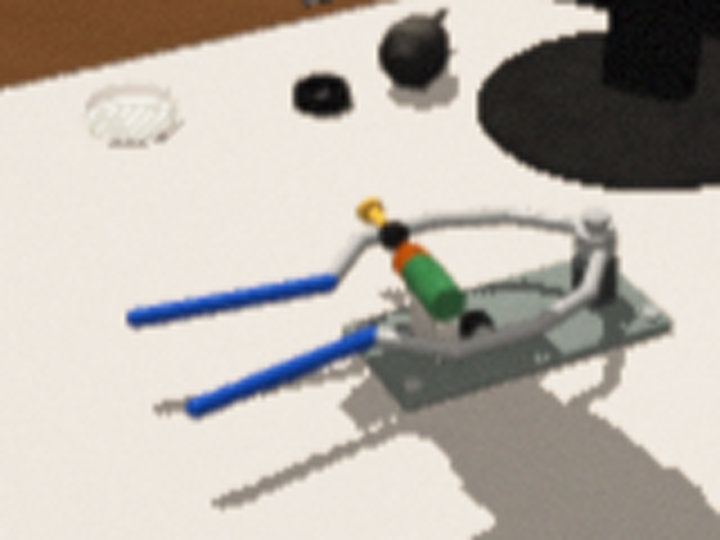

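The handles are open at the same pixels as before. The vial has shifted a few mm towards +y, so I'll measure it from above.

```bash
python3 -m inch '[[0,0,0,0.2,0.5,0,1],[0,0,0,0.2,0.8,0,1],[0,0,0,0,0.7,0,1],[0,0,0,0,0.3,0,1],[0,0,0,0,0,0,1],[0,0,0,0,0,0,1]]'; python3 - <<'E'
from meas import *
s=env.get_state();print(s['tcp_pos'],s['wrist_force'])
im=np.ascontiguousarray(env.read_camera("wrist")[:,:,::-1]);cv2.imwrite("pics/w12.png",im);cv2.imwrite("pics/w12c.png",cv2.resize(im[70:280,220:450],None,fx=2.8,fy=2.8,interpolation=cv2.INTER_CUBIC));lines(s,im)
H=cv2.cvtColor(im,cv2.COLOR_BGR2HSV)
for nm,lo,hi in(("g",(45,90,40),(85,255,255)),("o",(5,160,120),(22,255,255))):
    m=cv2.inRange(H,lo,hi);n,l,st,ce=cv2.connectedComponentsWithStats(m)
    for i in range(1,n):
        if st[i,4]>40:print(nm,st[i],ce[i],onz("wrist",ce[i],.048,s))
E
```

```text
clock: 22.05
tcp_pos: [0.5743, -0.0021, 0.1779]
orientation: [-0.0, 1.0, -0.007, -0.001]
wrist_force: [-0.3, -1.3, 0.7]
finger_gap: -0.0003
[ 0.57428993 -0.0020848   0.17789859] [-0.34799682 -1.34494067  0.70003279]
[0.47168336 0.05314577] -0.16896521948343826 [0.41874398 0.06217679] [0.5290091  0.04336647]
[ 0.47395281 -0.02052144] 0.14549359979955034 [ 0.41790046 -0.02873473] [ 0.52937901 -0.01239989]
g [310 161  23  43 868] [320.53571429 182.38133641] [0.57334353 0.01282503 0.048     ]
o [311 144  22  16 326] [321.47852761 151.91104294] [0.57459787 0.04147544 0.048     ]
```

View pics/w12c.png

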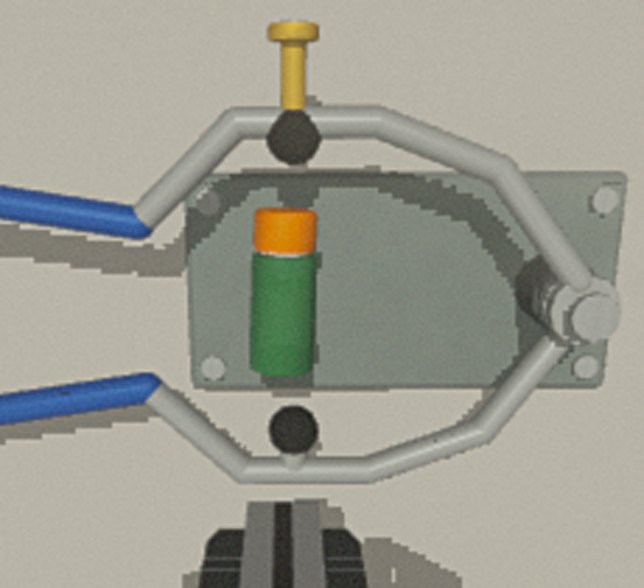

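```bash
python3 -c "
from workcell import env
print(env.hand_in())"
```

```text
the job is handed in; nothing more can be done
None
```

I laid the open vial in the pliers' trough and released it. With the fingers closed, I pushed the left handle inwards from outside while watching the wrist force, until the cap gave. I then backed off, lifted clear and handed the job in at about 22 s; no verdict was reported.

**Cap:** the push force rose to a peak of 14.5 N (about 12 N on the vial after the spring), then fell to 6.7 N. It then rose stiffly to 11.2 N, which fits the cap being on its stop. That is below the 22 N glass limit, but I judged it from the wrist sensor, not at the pad. In the last pictures the cap sits 28.7 mm from the glass centre. I'd expect about 28 mm closed and 33.5 mm open, so it looks closed.

**Handles:** sprung open. Both grip lines match their positions from before the squeeze to within about 0.001 rad.

**Vial position:** it rests along the trough to within about 0.05 rad. The squeeze slid it about 9 to 10 mm towards the cap side. It is inside the 15 mm limit, but only by about 5 mm, and the calibration is good to about 2 mm. I left it there.

**Other objects:** the arm never came near the bottles or the dish, and nothing looked moved where they were in view. I did not measure their final positions. The robot was clear of everything at hand-in.

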